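# Wedge the half-moon stake into its dovetail shoe

### The job

Get the bench ready for planishing: fit the half-moon stake, the steel one on a dovetailed foot, into the tapered dovetail shoe on the bench. Slide its foot in from the wide open end, narrow end first, and push firmly until it wedges tight, then let go. Leave the ball-headed dolly with the round foot where it stands.

Things in the scene. Friction and masses are not known exactly. Their poses are not given: they have to be found in the camera images.
- stake: Half-moon stake, steel, 0.45 kg (mm). Dovetail foot 80 long (x), 16 high; underside 60 wide at tail (-x), 40 at nose (+x); flanks lean in 20 deg. On its middle a slab, 44 along x, 26 thick along y, flat sides from 16 up, half-round top at 82: grip across the 26. Origin: centre of the underside; z up. Stands left or right of the shoe; nose away from the robot within 40 deg.
- shoe: Dark steel, fixed (mm): plate 176x110x8, on its far part two undercut rails 18 high, 86 long (screw heads 3.5 more). Between them the way: floor is the plate's top, 60 wide at the mouth, narrowing 7 deg a side; flanks overhang 20 deg, so no entry from above. Plate runs 90 before the mouth as an apron. Origin: mouth centre, underside; x along the way, away from the robot within 20 deg.
- way_home (a point): Point on the shoe's way floor, 40 mm past the mouth (8 mm above the bench), axes as the shoe's. The stake's origin comes here, both x axes parallel, when the foot wedges, its tail about level with the mouth; compliance may let it go a few mm on. A push of 15 to 20 N along the way sets it tight, and it stays when let go.
- ball_dolly: Bystander: dark steel ball 62 mm across on a short round foot, 87 mm high, 0.4 kg, standing loose on the bench. Origin: centre of its underside. To be left alone.

How it is judged:
By the outcome, as a careful person would: the job done as asked, in the order asked, and still so for the second after the job is handed in, with the robot touching nothing.
It also fails if it takes over 48 s, if anything falls off the work surface, if the arm or the gripper's body presses on something with over 40 N, if the wrist force passes 120 N, or if a joint passes its speed limit or range.

### The arm

A 6-joint arm with a two-finger parallel gripper is mounted at the origin on a cart in front of the work surface, level with it; the furniture and walls round the work are solid. World frame = base frame: x ahead of the robot, y to its left, z up, the work surface at z = 0. Lengths are in m, angles in degrees, forces in N, time in s.
With the tool pointing down it reaches from about 0.375 to 0.9 m from the base axis. Payload 3.1 kg.
Tool frame: the origin (TCP) lies on the centre line of the jaws, within the pads' length; the fingertips stand finger_overhang ahead of it and the grasp point (between the pads) lies 5 mm behind it (finger_overhang is the distance from the TCP to the fingertips, in m); z points along the fingers, y is the line along which they close (so a half turn about z gives the same grasp; the last joint's range is limited). The gripper opens to 87 mm and grips with 3 to 60 N. Pads are 19 mm wide; open, the fingers measure 117 mm over their backs; the gripper's body (75 mm by 190 mm) begins 51 mm behind the grasp point.
Start: joints at [-87.233, 30.224, 82.088, -0, 67.689, -10.227], TCP at [0.141, -0.609, 0.237] pointing down, gripper open.
Joint ranges: [-176.69, 176.69], [-43.24, 126.21], [12.49, 139.97], [-82, 262], [0, 151.66], [-163.58, 163.58]. Speed limits (degrees/s): [159.86, 159.86, 180, 180, 180, 180].

### API

Orientations are given as a 3x3 rotation matrix whose columns are the frame's x, y, z axes.
In Python, from rig import read_state, capture, calibration, hand_in, finger_overhang gives the robot as it stands.
- The arm moves only by the tool send_rows, never from a script. Its argument "plan" is a list of rows, each a list of 5 numbers: the closure in counts, from 0 (fully open) to 255 (shut), then the shift along the tool's x, y, z in m, then the turn about the tool's z in rad. A call has 1 to 20 rows; each row shifts and turns the commanded pose from where the row before left it, along the tool's axes as they then stand; what a row does not reach is not made up. A row lasts 1/12 s, in which the tool goes at most 41.7 mm and 7.16 degrees, less where a joint would pass 70% of its speed; a pose out of reach is approached as far as the arm can. A call is refused whole if a number of a shift passes 0.0417 or a number of a turn 0.125, either way. A call with a gripper value outside its range is refused whole. The fingers move at their own pace and stop on an object; the grip force is fixed at half the most. Time passes only in rows, so rows that do not move let the fingers close. It gives the time, the measured TCP pose, the force, the opening and the grip force at its end, in the units of the state.
- read_state(): the state, without advancing time (a new reading comes with each control period).
- capture(name): name is "side" or "top"; returns (picture, depth): 420x560x3 uint8, blue, green, red; 420x560 float32, m along the optical axis (not along the pixel's ray), 0 where there is no reading.
- calibration(name): a dict with "fx", "fy", "cx", "cy" (pixels), "dist_coeffs" ([k1, k2, p1, p2, k3] as OpenCV has them; the pictures are not rectified), "xyz" and "rotation" of the camera in the world. Camera axes: x right, y down, z forward; pixel columns grow to the right and rows downward; lengths in m; the calibration is good to about 2 mm. A picture is of the moment at which its call begins. calibration takes no time and is no camera call.
- hand_in(): hands the job in; it is judged then, once.
The state is a dict: "time_s": time; "joint_positions": joint angles; "qvel": joint speeds; "tau": joint torques, N m; "position": TCP position; "tcp_rot": TCP orientation; "force": force on the tool from outside, world axes, zero at the start; "moment": the same for the moment, N m; "opening": opening from 0.0 (shut) to 1.0 (fully open); "grasp_force": force on a finger pad.
Only numpy, scipy, OpenCV 4.12 (cv2) and the standard library are available. Lean on these libraries where they do the work, as an engineer would, in place of code of your own. Each camera call takes 0.05 s, during which the arm holds its last target. There are 200 camera calls.

## Working session

There is one attempt and no reset: what is moved stays moved. The work goes in short steps, Python scripts to look and compute and a tool call to move; the robot and the scene stay as the last step left them, time stands still between calls to the robot, and variables do not carry over. Pictures are saved under pics/ and viewed, at most 10 in all, crops included, and the job is handed in when it is done.

Besides the shell and the picture viewer there is one more tool, called after "Request:" by a JSON object that holds its "op" and its "data". send_rows: Moves the arm, as the interface text tells. Its arguments: {"type":"object","properties":{"plan":{"type":"array","items":{"type":"array","items":{"type":"number"}}}},"required":["plan"]}

```bash
mkdir -p pics; ls; cat > h.py <<'E'
import numpy as np, cv2
from rig import *
def grab(n):
    im,d=capture(n); np.savez(f'{n}.npz',im=im,d=d); return im,d
def cloud(n,d):
    c=calibration(n); K=np.array([[c['fx'],0,c['cx']],[0,c['fy'],c['cy']],[0,0,1]])
    v,u=np.mgrid[:d.shape[0],:d.shape[1]]
    p=cv2.undistortPoints(np.stack([u,v],-1).reshape(-1,1,2).astype(float),K,np.array(c['dist_coeffs'])).reshape(*d.shape,2)
    r=np.dstack([p,np.ones(d.shape)])@np.array(c['rotation']).T
    return r, np.array(c['xyz'])+r*d[...,None]
E
python3 - <<'E'
from h import *
print(finger_overhang if not callable(finger_overhang) else finger_overhang())
for n in('top','side'):
    im,d=grab(n); cv2.imwrite(f'pics/{n}1.png',im); c=calibration(n); print(c, (d>0).mean())
print(read_state())
E
```

```text
pics
0.014
{'fx': 477.4225486739334, 'fy': 477.4225486739334, 'cx': 280.2226386652965, 'cy': 210.41466355973898, 'dist_coeffs': array([-0.14578755,  0.        ,  0.        ,  0.        ,  0.        ]), 'xyz': array([0.51010566, 0.04600893, 0.90914406]), 'rotation': array([[ 0.02895207, -0.99888079,  0.03740255],
       [-0.99956893, -0.02874908,  0.00595378],
       [-0.00487183, -0.0375588 , -0.99928254]])} 0.9959991496598639
{'fx': 382.7803172108775, 'fy': 382.7803172108775, 'cx': 278.3010915259802, 'cy': 209.93483436489885, 'dist_coeffs': array([-0.09735377,  0.        ,  0.        ,  0.        ,  0.        ]), 'xyz': array([0.52748401, 0.71714703, 0.57034883]), 'rotation': array([[-9.99941981e-01,  5.06050454e-04,  1.07600393e-02],
       [-8.02923322e-03,  6.30883491e-01, -7.75836034e-01],
       [-7.18094336e-03, -7.75877416e-01, -6.30842825e-01]])} 0.9959013605442177
{'time_s': 0.1, 'joint_positions': array([-8.72298318e+01,  3.02753591e+01,  8.21489774e+01, -1.57323844e-03,
        6.76889145e+01, -1.02272299e+01]), 'qvel': array([-0.05441833, -0.00985404, -0.15064377,  0.02287268,  0.0638498 ,
       -0.01227661]), 'tau': array([-2.81604716e-04, -4.40985918e+01, -1.77150393e+01,  6.34783320e-02,
        5.34146489e-02, -3.79597759e-05]), 'position': array([ 0.14055784, -0.60834186,  0.23565139]), 'tcp_rot': array([[ 9.74377949e-01,  2.24916869e-01, -1.20901431e-04],
       [ 2.24916665e-01, -9.74376006e-01,  1.97306293e-03],
       [ 3.25971683e-04, -1.94970175e-03, -9.99998046e-01]]), 'force': array([-0.63767667,  0.22349597,  0.11472954]), 'moment': array([-0.03820059,  0.01175468, -0.02652145]), 'grasp_force': 0.0, 'opening': 1.001895246938629}
```

View pics/top1.png

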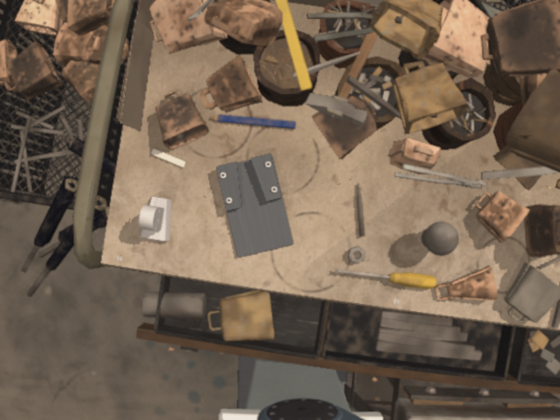

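View pics/side1.png

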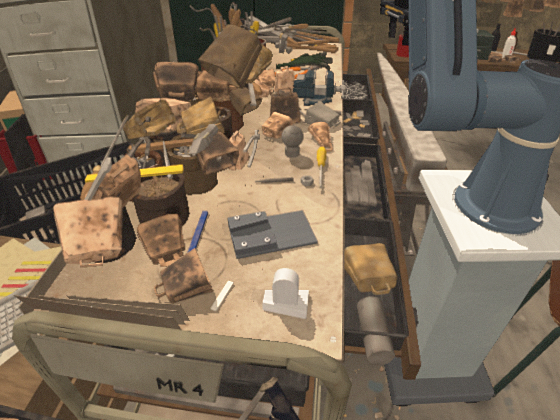

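The top view shows the stake at about (155,218), left of the shoe at about (255,205) with its apron toward the robot, and the dolly at (440,238). The side view shows the stake at (287,290), standing upright with a clear path to the shoe.

```bash
cat > m.py <<'E'
from h import *
def rectof(P,name):
    r=cv2.minAreaRect(P[:,:2].astype(np.float32)*1000); print(name,len(P),np.round(r[0],1),np.round(r[1],1),round(r[2],1)); return cv2.boxPoints(r)
def seg(n):
    z=np.load(n+'.npz'); im,d=z['im'],z['d']; r,P=cloud(n,d); return im,d,r,P
if __name__=='__main__':
  for n in('top','side'):
    im,d,r,P=seg(n); X,Y,Z=np.moveaxis(P,-1,0); V=im.max(-1)
    print(n)
    b=(X>.4)&(X<.62)&(Y>-.12)&(Y<.3)&(abs(Z)<.006)&(V>100)
    A=np.c_[P[b][:,:2],np.ones(b.sum())]; s=np.linalg.lstsq(A,P[b][:,2],rcond=None)[0]
    print('bench',s,np.std(P[b][:,2]-A@s))
    Zc=Z-(s[0]*X+s[1]*Y+s[2])
    box=(X>.38)&(X<.66)&(Y>0)&(Y<.17)
    for lo,hi,nm in((.005,.012,'plate'),(.022,.0275,'rails'),(.0275,.035,'screws')):
        m=box&(Zc>lo)&(Zc<hi); 
        if nm!='screws': m&=V<110
        m=cv2.morphologyEx(m.astype(np.uint8),cv2.MORPH_OPEN,np.ones((2,2)))>0
        k,L,st,ce=cv2.connectedComponentsWithStats(m.astype(np.uint8))
        for i in range(1,k):
            if st[i,4]>(5 if nm=='screws' else 60):
                rectof(P[L==i],nm); print('  px',ce[i].round(),'meanxyz',P[L==i].mean(0).round(4))
    sb=(X>.38)&(X<.66)&(Y>.17)&(Y<.36)&(Zc>.006)&(Zc<.1)
    k,L,st,ce=cv2.connectedComponentsWithStats(sb.astype(np.uint8)); i=1+st[1:,4].argmax(); sb=L==i
    print('stake zmax',Zc[sb].max(), 'px',ce[i])
    for lo,hi in((.012,.020),(.022,.09),(.05,.09),(.075,.09)):
        m=sb&(Zc>lo)&(Zc<hi)
        if m.sum()>10: bx=rectof(P[m],f'stake {lo}-{hi}'); print(bx.round(1).tolist())
E
python3 m.py
python3 - <<'E'
import cv2
for n,(x,y,w,h) in {'top':(130,140,180,130),'side':(200,190,140,140)}.items():
    im=cv2.imread(f'pics/{n}1.png')[y:y+h,x:x+w]; im=cv2.resize(im,None,fx=4,fy=4,interpolation=cv2.INTER_CUBIC); cv2.imwrite(f'pics/{n}1c.png',im)
E
```

```text
top
bench [0.00037066 0.00022362 0.00060048] 0.0016532350085409397
plate 3296 [549.3  99.3] [174.2 107.2] 14.9
  px [258. 217.] meanxyz [0.5299 0.0933 0.0116]
rails 401 [578.2  65.1] [140.6  35.3] 22.0
  px [265. 174.] meanxyz [0.6087 0.0817 0.0311]
rails 492 [552.2 120.1] [157.5  65.4] 37.8
  px [232. 186.] meanxyz [0.5865 0.1428 0.0271]
rails 90 [568.5  63.5] [14.1 26.4] 4.0
  px [274. 197.] meanxyz [0.5681 0.064  0.0232]
screws 27 [627.4  75.5] [8.9 9.3] 1.4
  px [269. 165.] meanxyz [0.6271 0.075  0.0293]
screws 22 [604.9 158.3] [8.3 7.4] 66.6
  px [224. 176.] meanxyz [0.6044 0.1581 0.0294]
screws 26 [580.7  61.1] [7.4 9.5] 3.2
  px [275. 190.] meanxyz [0.5809 0.0617 0.029 ]
screws 18 [557.9 144.9] [7.2 7.6] 3.4
  px [230. 201.] meanxyz [0.5583 0.1449 0.0289]
stake zmax 0.08519418566171352 px [155.30721831 219.14524648]
stake 0.012-0.02 510 [522.1 285.4] [48.5 80.7] 82.6
[[479.0, 266.6000061035156], [559.0, 256.1000061035156], [565.2999877929688, 304.20001220703125], [485.29998779296875, 314.6000061035156]]
stake 0.022-0.09 531 [522.2 285.9] [27.8 44.6] 84.3
[[498.70001220703125, 
[... 1246 characters left out ...]
44], [559.2000122070312, 258.6000061035156], [565.0, 306.3999938964844], [485.29998779296875, 316.20001220703125]]
stake 0.022-0.09 819 [522.3 287.1] [27.8 44.3] 82.1
[[498.3999938964844, 276.29998779296875], [542.2999877929688, 270.29998779296875], [546.0999755859375, 297.79998779296875], [502.29998779296875, 303.8999938964844]]
stake 0.05-0.09 557 [522.3 286.7] [27.6 44.2] 83.4
[[498.79998779296875, 275.5], [542.7000122070312, 270.5], [545.9000244140625, 297.8999938964844], [501.8999938964844, 303.0]]
stake 0.075-0.09 254 [522.3 286.6] [26.9 33.2] 82.2
[[504.0, 275.6000061035156], [537.0, 271.1000061035156], [540.5999755859375, 297.70001220703125], [507.70001220703125, 302.20001220703125]]
```

View pics/top1c.png

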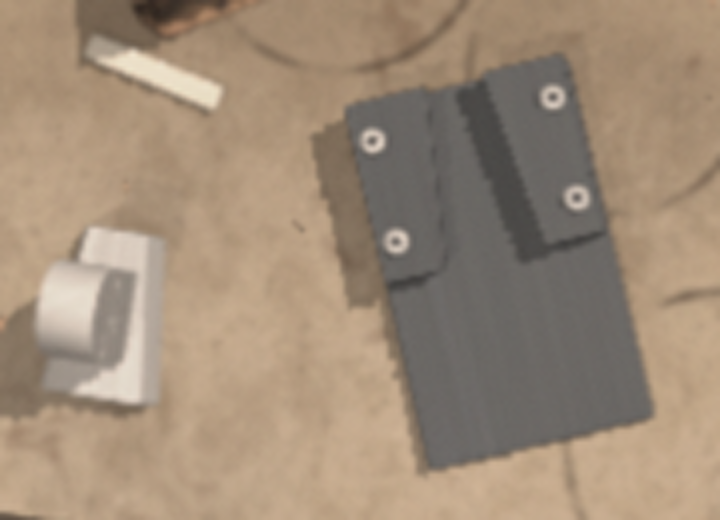

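The crop shows the shoe's mouth facing the robot, its apron clear and four screw heads. Scale puts the shoe's yaw at about 15.2° with the mouth at about (0.551, 0.101). The stake is at (0.522, 0.286) with yaw about -7.2°, nose away from the robot. I'll move above the stake now.

Request:
{"op": "send_rows", "data": {"plan": [[0,0.0318,-0.0233,0,0],[0,0.0318,-0.0233,0,0],[0,0.0318,-0.0233,0,0],[0,0.0318,-0.0233,0,0],[0,0.0318,-0.0233,0,0],[0,0.0318,-0.0233,0,0],[0,0.0318,-0.0233,0,0],[0,0.0318,-0.0233,0,0],[0,0.0318,-0.0233,0,0],[0,0.0318,-0.0233,0,0],[0,0.0318,-0.0233,0,0],[0,0.0318,-0.0233,0,0]]}}

```text
time_s: 1.1
position: [0.4503, -0.2489, 0.2363]
tcp_rot: [[0.974, 0.225, -0.0], [0.225, -0.974, 0.0], [-0.0, -0.001, -1.0]]
force: [0.4, -0.6, -0.4]
opening: 0.997
grasp_force: 0.0
```

Request:
{"op": "send_rows", "data": {"plan": [[0,0.0127,-0.0337,0,0],[0,0.0127,-0.0337,0,0],[0,0.0127,-0.0337,0,0],[0,0.0127,-0.0337,0,0],[0,0.0127,-0.0337,0,0],[0,0.0127,-0.0337,0,0],[0,0.0127,-0.0337,0,0],[0,0.0127,-0.0337,0,0],[0,0.0127,-0.0337,0,0],[0,0.0127,-0.0337,0,0],[0,0.0127,-0.0337,0,0],[0,0.0127,-0.0337,0,0],[0,0.0127,-0.0337,0,0],[0,0.0127,-0.0337,0,0],[0,0.0127,-0.0337,0,0],[0,0,0,0,0.118],[0,0,0,0,0.118],[0,0,0,0,0.118],[0,0,0,0,0],[0,0,0,0,0]]}}

```text
time_s: 2.77
position: [0.5212, 0.2846, 0.2361]
tcp_rot: [[0.992, -0.124, -0.001], [-0.124, -0.992, -0.0], [-0.001, 0.0, -1.0]]
force: [0.2, 0.1, -0.2]
opening: 0.999
grasp_force: 0.0
```

Request:
{"op": "send_rows", "data": {"plan": [[0,0.0008,-0.0018,0.024,0],[0,0,0,0.03,0],[0,0,0,0.03,0],[0,0,0,0.03,0],[0,0,0,0.03,0],[0,0,0,0.024,0],[0,0,0,0.014,0],[0,0,0,0.01,0],[0,0,0,0,0],[0,0,0,0,0],[0,0,0,0,0]]}}

```text
time_s: 3.68
position: [0.5235, 0.2866, 0.0456]
tcp_rot: [[0.992, -0.126, 0.002], [-0.126, -0.992, 0.001], [0.002, -0.001, -1.0]]
force: [0.8, -0.8, -0.3]
opening: 0.997
grasp_force: 0.0
```

Request:
{"op": "send_rows", "data": {"plan": [[255,0,0,0,0],[255,0,0,0,0],[255,0,0,0,0],[255,0,0,0,0],[255,0,0,0,0],[255,0,0,0,0],[255,0,0,0,0],[255,0,0,0,0],[255,0,0,0,0],[255,0,0,0,0]]}}

```text
time_s: 4.52
position: [0.5225, 0.2863, 0.0445]
tcp_rot: [[0.992, -0.127, -0.0], [-0.127, -0.992, -0.0], [-0.0, 0.0, -1.0]]
force: [0.1, 0.4, 0.1]
opening: 0.328
grasp_force: 0.0
```

Request:
{"op": "send_rows", "data": {"plan": [[255,0,0,0,0],[255,0,0,0,0],[255,0,0,0,0],[255,0,0,0,0],[255,0,0,0,0]]}}

```text
time_s: 4.93
position: [0.5224, 0.2863, 0.0445]
tcp_rot: [[0.992, -0.127, -0.0], [-0.127, -0.992, -0.0], [-0.0, 0.0, -1.0]]
force: [-0.3, -0.1, -0.9]
opening: 0.296
grasp_force: 30.0
```

Request:
{"op": "send_rows", "data": {"plan": [[255,0,0,-0.005,0],[255,0,0,-0.01,0],[255,0,0,-0.015,0],[255,0,0,-0.02,0],[255,0,0,-0.02,0],[255,0,0,-0.01,0],[255,0,0,0,0],[255,0,0,0,0],[255,0,0,0,0]]}}

```text
time_s: 5.68
position: [0.5215, 0.286, 0.1237]
tcp_rot: [[0.992, -0.127, -0.002], [-0.127, -0.992, -0.001], [-0.002, 0.001, -1.0]]
force: [-1.1, -0.1, -3.9]
opening: 0.295
grasp_force: 30.0
```

Request:
{"op": "send_rows", "data": {"plan": [[255,0.0005,0.02,0,0],[255,0.0005,0.02,0,0],[255,0.0005,0.02,0,0],[255,0.0005,0.02,0,0],[255,0.0005,0.02,0,0],[255,0.0005,0.02,0,0],[255,0.0005,0.02,0,0],[255,0.0005,0.02,0,0],[255,0.0005,0.02,0,0],[255,0.0005,0.02,0,0],[255,0,0,0,-0.079],[255,0,0,0,-0.079],[255,0,0,0,-0.079],[255,0,0,0,-0.078],[255,0,0,0,-0.078],[255,0,0,0.01,0],[255,0,0,0.01,0],[255,0,0,0,0],[255,0,0,0,0],[255,0,0,0,0]]}}

```text
time_s: 7.35
position: [0.5018, 0.0874, 0.1039]
tcp_rot: [[0.965, 0.262, -0.001], [0.262, -0.965, 0.0], [-0.001, -0.0, -1.0]]
force: [0.6, -0.8, -3.2]
opening: 0.298
grasp_force: 30.0
```

```bash
python3 - <<'E'
from h import *
ims=[]
for n in('top','side'):
    im,d=grab(n)
    r,P=cloud(n,d); X,Y,Z=np.moveaxis(P,-1,0)
    x,y,w,h=(190,140,130,140) if n=='top' else (200,180,140,140)
    ims.append(cv2.resize(im[y:y+h,x:x+w],(390,420),interpolation=cv2.INTER_CUBIC))
    m=(im.max(-1)>140)&(X>.4)&(X<.6)&(Y>.02)&(Y<.16)&(Z>.06)&(Z<.085)&(np.ptp(im,axis=2)<40)
    k,L,st,ce=cv2.connectedComponentsWithStats(m.astype(np.uint8))
    for i in range(1,k):
        if st[i,4]>25: print(n,st[i],P[L==i].mean(0).round(4), cv2.minAreaRect(P[L==i][:,:2].astype(np.float32)*1000))
cv2.imwrite('pics/both2.png',np.hstack(ims)); s=read_state(); print(s['position'],s['tcp_rot'][0],s['force'])
E
```

```text
side [275 195  42  23 543] [0.5005 0.1017 0.0737] ((501.7646179199219, 91.75111389160156), (78.98920440673828, 48.64535140991211), 14.470879554748535)
[0.50226582 0.08734396 0.1045594 ] [9.64975611e-01 2.62339503e-01 2.33653756e-04] [ 0.42801369  0.76350974 -3.00798894]
```

View pics/both2.png

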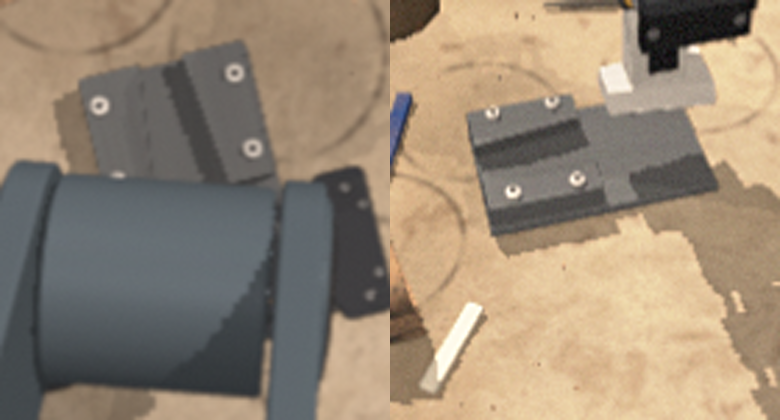

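The right half shows the stake level in the jaws over the apron, nose toward the mouth. The side-view bias measured there on the held stake puts the shoe's centre line about 1.4 mm further toward -y. I'll correct for that and lower.

Request:
{"op": "send_rows", "data": {"plan": [[255,0,0.0014,0.008,0],[255,0,0,0.01,0],[255,0,0,0.01,0],[255,0,0,0.008,0],[255,0,0,0.007,0],[255,0,0,0.004,0],[255,0,0,0.002,0],[255,0,0,0,0],[255,0,0,0,0],[255,0,0,0,0]]}}

```text
time_s: 8.28
position: [0.5028, 0.086, 0.0559]
tcp_rot: [[0.965, 0.263, 0.001], [0.263, -0.965, -0.0], [0.001, 0.0, -1.0]]
force: [0.2, -0.3, -3.6]
opening: 0.296
grasp_force: 30.0
```

Request:
{"op": "send_rows", "data": {"plan": [[255,0,0,0.001,0],[255,0,0,0.001,0],[255,0,0,0,0],[255,0,0,0,0]]}}

```text
time_s: 8.62
position: [0.5025, 0.086, 0.0537]
tcp_rot: [[0.965, 0.263, 0.0], [0.263, -0.965, -0.0], [0.0, 0.0, -1.0]]
force: [-0.1, 0.2, -4.1]
opening: 0.293
grasp_force: 30.0
```

Request:
{"op": "send_rows", "data": {"plan": [[255,0,0,0.001,0],[255,0,0,0.0005,0],[255,0,0,0,0],[255,0,0,0,0]]}}

```text
time_s: 8.95
position: [0.5026, 0.086, 0.0524]
tcp_rot: [[0.965, 0.263, 0.0], [0.263, -0.965, -0.0], [0.0, 0.0, -1.0]]
force: [-0.2, 0.1, 1.3]
opening: 0.299
grasp_force: 30.0
```

Request:
{"op": "send_rows", "data": {"plan": [[255,0.004,0,0,0],[255,0.005,0,0,0],[255,0.005,0,0,0],[255,0.005,0,0,0],[255,0.005,0,0,0],[255,0.005,0,0,0],[255,0.005,0,0,0],[255,0.004,0,0,0],[255,0.002,0,0,0],[255,0,0,0,0],[255,0,0,0,0]]}}

```text
time_s: 9.87
position: [0.5371, 0.0967, 0.0527]
tcp_rot: [[0.965, 0.263, -0.008], [0.263, -0.965, -0.0], [-0.008, -0.002, -1.0]]
force: [-6.7, -0.6, 10.2]
opening: 0.299
grasp_force: 30.0
```

Request:
{"op": "send_rows", "data": {"plan": [[255,0.003,0,0,0],[255,0.004,0,0,0],[255,0.004,0,0,0],[255,0.004,0,0,0],[255,0.003,0,0,0],[255,0.002,0,0,0],[255,0,0,0,0],[255,0,0,0,0]]}}

```text
time_s: 10.53
position: [0.5601, 0.1017, 0.0524]
tcp_rot: [[0.965, 0.263, -0.001], [0.263, -0.965, -0.0], [-0.001, -0.0, -1.0]]
force: [-3.7, -1.8, 4.9]
opening: 0.299
grasp_force: 30.0
```

Request:
{"op": "send_rows", "data": {"plan": [[255,0.003,0,0,0],[255,0.004,0,0,0],[255,0.004,0,0,0],[255,0.003,0,0,0],[255,0.003,0,0,0],[255,0.003,0,0,0],[255,0,0,0,0],[255,0,0,0,0]]}}

```text
time_s: 11.2
position: [0.5774, 0.1067, 0.0526]
tcp_rot: [[0.965, 0.263, -0.005], [0.263, -0.965, -0.001], [-0.005, -0.001, -1.0]]
force: [-8.1, -2.4, 10.9]
opening: 0.296
grasp_force: 30.0
```

Request:
{"op": "send_rows", "data": {"plan": [[255,0.002,0,-0.0003,0],[255,0.002,0,0,0],[255,0.002,0,0,0],[255,0.002,0,0,0],[255,0,0,0,0],[255,0,0,0,0]]}}

```text
time_s: 11.7
position: [0.5821, 0.1083, 0.0528]
tcp_rot: [[0.965, 0.264, -0.012], [0.264, -0.965, -0.001], [-0.012, -0.002, -1.0]]
force: [-13.2, -3.3, 14.4]
opening: 0.297
grasp_force: 30.0
```

Request:
{"op": "send_rows", "data": {"plan": [[255,0.001,0,-0.0003,0],[255,0.001,0,0,0],[255,0.001,0,0,0],[255,0.001,0,0,0],[255,0,0,0,0],[255,0,0,0,0]]}}

```text
time_s: 12.2
position: [0.5865, 0.1095, 0.0528]
tcp_rot: [[0.965, 0.264, -0.011], [0.264, -0.965, -0.002], [-0.011, -0.001, -1.0]]
force: [-10.4, -3.6, 13.2]
opening: 0.297
grasp_force: 30.0
```

Request:
{"op": "send_rows", "data": {"plan": [[255,0.001,0,0,0],[255,0.001,0,0,0],[255,0.001,0,0,0],[255,0,0,0,0],[255,0,0,0,0]]}}

```text
time_s: 12.62
position: [0.589, 0.1102, 0.0528]
tcp_rot: [[0.964, 0.264, -0.012], [0.264, -0.965, -0.002], [-0.012, -0.001, -1.0]]
force: [-10.8, -4.2, 13.5]
opening: 0.299
grasp_force: 30.0
```

Request:
{"op": "send_rows", "data": {"plan": [[255,0.001,0,0,0],[255,0.001,0,0,0],[255,0,0,0,0],[255,0,0,0,0]]}}

```text
time_s: 12.95
position: [0.5891, 0.1103, 0.0529]
tcp_rot: [[0.964, 0.265, -0.015], [0.265, -0.964, -0.003], [-0.016, -0.001, -1.0]]
force: [-16.1, -5.9, 17.3]
opening: 0.297
grasp_force: 30.0
```

Request:
{"op": "send_rows", "data": {"plan": [[255,0.001,0,-0.0005,0],[255,0.001,0,-0.0005,0],[255,0,0,0,0],[255,0,0,0,0],[255,0,0,0,0]]}}

```text
time_s: 13.37
position: [0.5892, 0.1103, 0.0529]
tcp_rot: [[0.964, 0.265, -0.02], [0.265, -0.964, -0.003], [-0.02, -0.002, -1.0]]
force: [-17.2, -7.9, 13.2]
opening: 0.297
grasp_force: 30.0
```

Request:
{"op": "send_rows", "data": {"plan": [[255,0.001,0,-0.0005,0],[255,0.001,0,-0.0005,0],[255,0,0,0,0],[255,0,0,0,0],[255,0,0,0,0]]}}

```text
time_s: 13.78
position: [0.5893, 0.1104, 0.0529]
tcp_rot: [[0.964, 0.265, -0.024], [0.265, -0.964, -0.004], [-0.024, -0.002, -1.0]]
force: [-18.8, -8.7, 9.6]
opening: 0.296
grasp_force: 30.0
```

Request:
{"op": "send_rows", "data": {"plan": [[255,0.001,0,-0.0005,0],[255,0.001,0,-0.0005,0],[255,0,0,0,0],[255,0,0,0,0],[255,0,0,0,0]]}}

```text
time_s: 14.2
position: [0.5895, 0.1104, 0.0529]
tcp_rot: [[0.964, 0.266, -0.028], [0.266, -0.964, -0.005], [-0.029, -0.002, -1.0]]
force: [-20.2, -10.2, 6.6]
opening: 0.299
grasp_force: 30.0
```

Request:
{"op": "send_rows", "data": {"plan": [[255,-0.003,0,0,0],[255,-0.003,0,0,0],[255,-0.002,0,0,0],[255,0,0,0,0],[255,0,0,0,0]]}}

```text
time_s: 14.62
position: [0.5899, 0.1104, 0.053]
tcp_rot: [[0.965, 0.264, -0.01], [0.264, -0.965, -0.001], [-0.01, -0.002, -1.0]]
force: [-5.3, -3.0, -6.6]
opening: 0.296
grasp_force: 30.0
```

Request:
{"op": "send_rows", "data": {"plan": [[200,-0.001,0,0.0005,0],[100,0,0,0,0],[50,0,0,0,0],[40,0,0,0,0],[40,0,0,0,0],[40,0,0,0,0],[40,0,0,0,0],[40,0,0,0,0],[40,0,0,0,0],[40,0,0,0,0]]}}

```text
time_s: 15.45
position: [0.5932, 0.1107, 0.0553]
tcp_rot: [[0.965, 0.263, 0.0], [0.263, -0.965, 0.0], [0.0, 0.0, -1.0]]
force: [-0.8, -0.2, -0.1]
opening: 0.819
grasp_force: 0.0
```

Request:
{"op": "send_rows", "data": {"plan": [[40,0,0,-0.01,0],[40,0,0,-0.02,0],[40,0,0,-0.025,0],[40,0,0,-0.025,0],[40,0,0,-0.025,0],[40,0,0,-0.025,0],[40,0,0,-0.02,0],[40,0,-0.04,0,0],[40,0,-0.04,0,0],[40,0,-0.04,0,0],[40,0,-0.04,0,0],[40,0,-0.04,0,0],[40,0,0,0,0],[40,0,0,0,0]]}}

```text
time_s: 16.62
position: [0.5395, 0.3058, 0.2058]
tcp_rot: [[0.964, 0.267, 0.001], [0.267, -0.964, -0.0], [0.001, 0.0, -1.0]]
force: [-0.2, -0.2, 0.4]
opening: 0.846
grasp_force: 0.0
```

```bash
python3 - <<'E'
from h import *
from m import rectof
ims=[]
for n in('top','side'):
    im,d=grab(n); r,P=cloud(n,d); X,Y,Z=np.moveaxis(P,-1,0)
    x,y,w,h=(190,130,130,140) if n=='top' else (200,180,140,140)
    ims.append(cv2.resize(im[y:y+h,x:x+w],(390,420),interpolation=cv2.INTER_CUBIC))
    m=(X>.53)&(X<.65)&(Y>.05)&(Y<.17)&(Z>.04)&(Z<.1)
    if m.any(): rectof(P[m],n); print(P[m][:,2].max())
    print(n,'screws',[P[cy-1:cy+2,cx-1:cx+2].reshape(-1,3).mean(0).round(4).tolist() for cx,cy in ([(269,165),(224,176),(275,190),(230,201)] if n=='top' else [(259,214),(237,218),(268,240),(245,244)])])
cv2.imwrite('pics/both3.png',np.hstack(ims)); s=read_state(); print(s['position'],s['time_s'],s['force'])
E
```

```text
top 409 [589.2 110.5] [43.8 26.2] 15.3
0.09471710726572258
top screws [[0.6265, 0.0745, 0.0301], [0.6039, 0.1573, 0.0299], [0.5804, 0.062, 0.0302], [0.5577, 0.1445, 0.0306]]
side 290 [598.1 112.8] [26.2 31.8] 15.7
0.09317157289697026
side screws [[0.5532, 0.3948, 0.3025], [0.6268, 0.0806, 0.0301], [0.5485, 0.3138, 0.1857], [0.6031, 0.1621, 0.0304]]
[0.54063769 0.30322608 0.20555143] 16.7167 [ 0.80811156  0.09179016 -0.50300776]
```

View pics/both3.png

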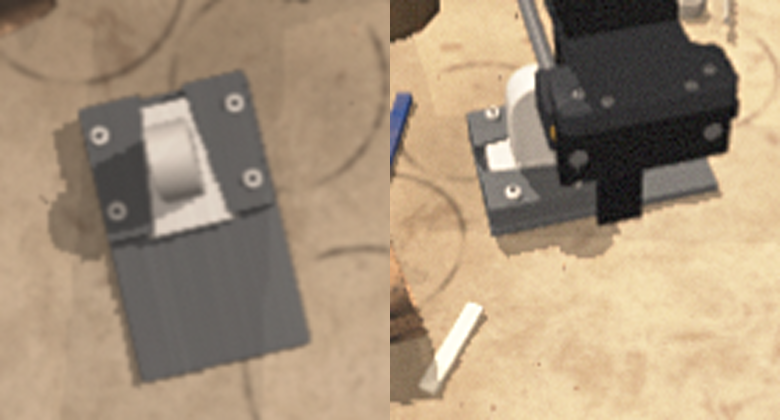

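The stake is seated in the way with its tail level with the mouth (about (190,225) in the left half). It sits about 40 mm past the mouth at 15.3° yaw, and the gripper is clear.

```bash
python3 -c "
from rig import hand_in; print(hand_in())"
```

```text
the job is handed in; nothing more can be done
None
```

The half-moon stake is wedged in the shoe, pushed in with about 22 N; it measures about 40 mm past the mouth with its tail level with it. The gripper has let go and is clear, the dolly was left alone, and the job was handed in at about 17 s.

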